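# Clear the boiler isolator and switch it on

### The arm

A 7-joint arm with a two-finger parallel gripper is mounted at the origin on the work surface. World frame = base frame: x ahead of the robot, y to its left, z up, the work surface at z = 0. Lengths are in m, angles in rad, forces in N, time in s.
With the tool pointing down it reaches from about 0.4 to 0.85 m from the base axis. Payload 10.4 kg.
Tool frame: the origin (TCP) lies on the centre line of the jaws, within the pads' length; the fingertips stand r.finger_overhang ahead of it and the grasp point (between the pads) lies 5 mm behind it (r.finger_overhang is the distance from the TCP to the fingertips, in m); z points along the fingers, y is the line along which they close (so a half turn about z gives the same grasp; the last joint's range is limited). The gripper opens to 87 mm and grips with 3 to 60 N. Pads are 19 mm wide; open, the fingers measure 117 mm over their backs; the gripper's body (75 mm by 190 mm) begins 51 mm behind the grasp point.
Start: joints at [-1.228, 0.332, -0.065, 1.46, 0.022, 1.35, -0.088], TCP at [0.224, 0.584, 0.237] pointing down, gripper open.
Joint ranges: [-2.6, 2.6], [-0.5, 2.12], [-1.47, 1.34], [0.16, 2.42], [-1.27, 4.41], [0.06, 2.06], [-2.6, 2.6]. Speed limits (rad/s): [2.22, 2.22, 2.79, 2.79, 3.14, 3.14, 3.14].

### API

Orientations are given as a unit quaternion [x, y, z, w].
In Python, from bench import read_state, viewer, r gives the robot as it stands.
- The arm moves only by the tool carry_out, never from a script. Its argument "moves" is a list of rows, each a list of 6 numbers: the shift along the tool's x, y, z in units of 40 mm (1.0 is 40 mm), then the turn, a rotation vector about the tool's x, y, z in units of 8 degrees (1.0 is 8 degrees). A call has 1 to 20 rows; each row shifts and turns the commanded pose from where the row before left it, along the tool's axes as they then stand; what a row does not reach is not made up. A row lasts 1/8 s, in which the tool goes at most 62.5 mm and 10.7 degrees, less where a joint would pass 70% of its speed; a pose out of reach is approached as far as the arm can. A call is refused whole if a number of a shift passes 1 or a number of a turn 1, either way. A call with a gripper value outside its range is refused whole. "fingers" is the finger opening in mm, from 0 to 87, set as the call begins (left out, the last holds). The fingers move at their own pace and stop on an object; "force" is the grip in N (left out, the last holds). Time passes only in rows, so rows that do not move let the fingers close. It gives the time, the measured TCP pose, the force, the opening and the grip force at its end, in the units of the state.
- read_state(): the state, without advancing time (a new reading comes with each control period).
- viewer.camera(name): name is "scene" or "top" or "wrist"; returns a dict with "pixels" (480x640x3 uint8, red, green, blue), "range_z" (480x640 float32, m along the optical axis (not along the pixel's ray), 0 where there is no reading), "fx", "fy", "cx", "cy" (pixels), "k1" (the pictures are not rectified: a ray, as slopes to the right and down, at radius r is drawn at 1 + k1 r^2 times it, then the intrinsics apply), "xyz" and "orientation" of the camera in the world. Camera axes: x right, y down, z forward; pixel columns grow to the right and rows downward; lengths in m; the calibration is good to about 2 mm. A picture is of the moment at which its call begins.
- r.close_job(): hands the job in; it is judged then, once.
The state is a dict: "time": time; "joint_positions": joint angles; "joint_vel": joint speeds; "joint_torque": joint torques, N m; "ee_pos": TCP position; "eef_rot": TCP orientation; "ft_force": force on the tool from outside, world axes, zero at the start; "torque": the same for the moment, N m; "width": finger opening in m; "grip_force": force on a finger pad.
Only numpy, scipy, OpenCV 4.12 (cv2) and the standard library are available. Lean on these libraries where they do the work, as an engineer would, in place of code of your own. Each camera call takes 0.05 s, during which the arm holds its last target. There are 200 camera calls.

### The job

A round, low tub has been left standing hard up in front of the boiler's isolator, the grey box with the long ball-ended lever. With the fingertips, slide the tub along the worktop, without lifting it or tipping it over, until it is a hand's width (about 100 mm) clear of the box; then push the ball-ended lever over past centre, gently and without gripping it, so that it snaps fully into its other position, away from where the tub stood. Leave the other switch (short flat lever) as it is, and do not disturb the other things on the worktop.

Things in the scene. Friction and masses are not known exactly. Their poses are not given: they have to be found in the camera images.
- isolator: boiler isolator: grey box fixed to the worktop, 80 mm along its x, 90 along its y, 40 high; cable gland on its +x face (sticks out 22 mm), two steel cheeks beside the lever up to 52 mm high. Origin: centre of its underside. Its -x face is the front, where the tub stands at first. The lever turns about the box's y axis over its centre, pivot 45 mm above the worktop.
- iso_lever (a joint): ball-ended lever. 0 = off, leaning 0.5 rad from upright to the box's -x (ball centre 111 mm above the worktop, 36 mm in front of the box's centre); 0.5 = upright; 1.0 = on, leaning 0.5 rad to +x. An over-centre spring holds it at either end: 3 to 9 N pushed level at the ball starts it, the push falls to nothing at upright, and beyond that it snaps over by itself.
- iso_lever_tip (a point): centre of the black ball (24 mm diameter) on the isolator's lever, 75 mm from the pivot on a steel rod 10 mm thick; moves with the lever. It rises 9 mm on its way to upright (rubbing on a finger that does not rise with it); its top is then 132 mm above the worktop.
- tub: loose white round tub with a grey lid, 110 mm in diameter at the lid (106 mm below it), 80 mm tall, 0.4 to 0.85 kg, standing upright 112 to 126 mm in front of the isolator's centre, up to 25 mm to either side. Origin: centre of its underside. Pushed low down it slides without tipping.
- pump_switch: the pump's switch, to be left alone: a grey box fixed to the worktop, same size and axes as the isolator's, but with a short flat lever. Origin: centre of its underside
- pump_lever (a joint): the pump switch's short flat lever (36 mm long, 16 mm wide, top at most 82 mm above the worktop); 0 = as it is at the start and must stay, 1.0 = flipped
- spray: bystander, not to be disturbed: white trigger spray bottle, 66 mm diameter, 190 mm tall, standing; origin at the centre of its base
- aerosol: bystander, not to be disturbed: aluminium can, 54 mm diameter, 180 mm tall, standing; origin at the centre of its base
- screwdriver: bystander, not to be disturbed: screwdriver of about 200 mm lying flat along its own x, under 35 mm high; origin under its middle
- torch: bystander, not to be disturbed: dark steel hand torch, 155 mm long, 42 mm at its head, lying along its own x; origin under its middle
- tape: bystander, not to be disturbed: white ring-shaped roll of tape lying flat, 60 mm outside, 25 mm high; origin at the centre of its underside
- fitting: bystander, not to be disturbed: brass pipe tee standing on end, 36 mm diameter, 52 mm high, with a branch 30 mm long; origin at the centre of its base
Mind the look-alikes: they are no part of the job. Leave any pink look-alike of the tub alone.

How it is judged:
By the outcome, as a careful person would: the job done as asked, in the order asked, and still so for the second after the job is handed in, with the robot touching nothing.
It also fails if it takes over 54 s, if anything falls off the work surface, if the arm or the gripper's body presses on something with over 40 N, if the wrist force passes 120 N, or if a joint passes its speed limit or range.

## Working session

There is one attempt and no reset: what is moved stays moved. The work goes in short steps, Python scripts to look and compute and a tool call to move; the robot and the scene stay as the last step left them, time stands still between calls to the robot, and variables do not carry over. Pictures are saved under pics/ and viewed, at most 10 in all, crops included, and the job is handed in when it is done.

Besides the shell and the picture viewer there is one more tool, called after "Request:" as name([rows], argument=value, ...), one row to a line, values as JSON. carry_out: Moves the arm, as the interface text tells. Its arguments: {"type":"object","properties":{"moves":{"type":"array","items":{"type":"array","items":{"type":"number"}}},"fingers":{"type":"number"},"force":{"type":"number"}},"required":["moves"]}

```bash
mkdir -p pics; cat > h.py <<'E'
import numpy as np, cv2
from scipy.spatial.transform import Rotation as R
from bench import read_state, viewer, r
def cloud(c):
    v,u=np.mgrid[0:480,0:640].astype(float)
    K=np.array([[c['fx'],0,c['cx']],[0,c['fy'],c['cy']],[0,0,1]])
    p=cv2.undistortPoints(np.stack([u.ravel(),v.ravel()],1)[:,None],K,np.array([c['k1'],0,0,0.]))[:,0]
    z=c['range_z'].ravel()
    P=np.c_[p*z[:,None],z]
    W=R.from_quat(c['orientation']).apply(P)+c['xyz']
    W[z==0]=np.nan
    return W.reshape(480,640,3)
def save(c,n): cv2.imwrite('pics/'+n+'.png',c['pixels'][:,:,::-1])
E
python3 - <<'E'
from h import *
for n in ('scene','top'):
    c=viewer.camera(n); save(c,n+'1'); np.savez(n+'.npz',**c); print(n,c['xyz'],c['orientation'],c['fx'],c['k1'])
s=read_state(); print(s['time'],s['ee_pos'],s['eef_rot'],r.finger_overhang)
E
```

```text
scene [1.02598507 0.8389839  0.86286923] [ 0.25732057  0.86028589 -0.42368055 -0.11911802] 568.871887677125 -0.0706629468659248
top [0.40310138 0.00427524 1.48868754] [ 0.71477334 -0.69799246  0.03528868 -0.02569644] 616.8975441420697 -0.20973362597813716
0.1 [0.22346466 0.583328   0.23582336] [ 1.81880610e-01  9.83320406e-01 -6.45141932e-04 -8.05165924e-05] 0.014
```

View pics/scene1.png

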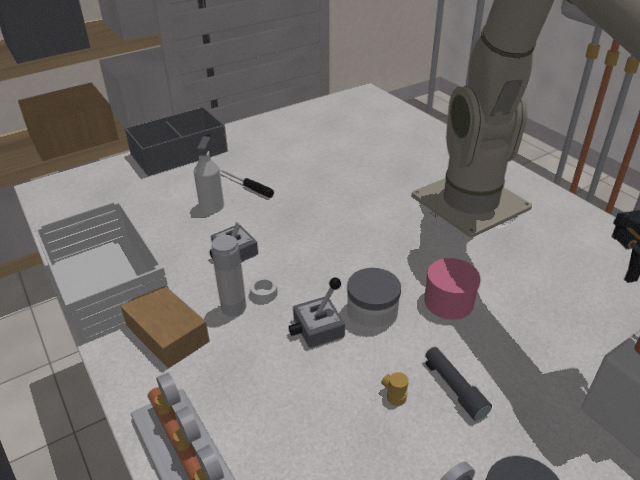

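View pics/top1.png

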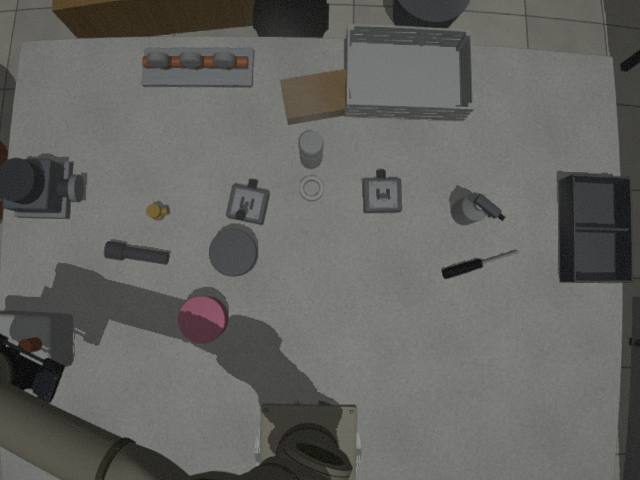

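The scene view shows two candidates for each part:
- **Tubs:** the white tub with a grey lid (scene 374,298; top 233,250) is right against the isolator. The pink tub (452,287; top 203,319) is the look-alike.
- **Switches:** the box with the ball lever (scene 320,320; top 248,203) is the isolator. The box with the flat lever (234,243; top 382,193) is the pump switch.

Next I'll measure these and take one confirming crop.

```bash
python3 - <<'E'
from h import *
T=dict(np.load('top.npz')); S=dict(np.load('scene.npz'))
W=cloud(T); WS=cloud(S)
def box(u0,u1,v0,v1):
    m=np.zeros((480,640),bool); m[v0:v1,u0:u1]=1; return m
def circ(W,m,zlo,zhi):
    k=m&(W[...,2]>zlo)&(W[...,2]<zhi); p=W[k][:,:2].astype(np.float32)
    return cv2.minEnclosingCircle(p), np.median(W[k][:,2]),len(p), p.min(0),p.max(0)
print('tub',circ(W,box(205,262,222,280),.07,.095))
print('tubS',circ(WS,box(340,405,265,335),.072,.09))
print('pink',circ(W,box(175,232,292,348),.06,.12))
k=box(220,275,172,228)&(W[...,2]>.03)&(W[...,2]<.046)
im=(k*255).astype(np.uint8); im=cv2.morphologyEx(im,cv2.MORPH_OPEN,np.ones((3,3)));k=im>0
print('iso',cv2.minAreaRect(W[k][:,:2].astype(np.float32)),np.median(W[k],0))
for n,b in dict(ballS=(WS,box(325,345,274,294)),ballT=(W,box(225,260,195,225))).items():
    k=b[1]&(b[0][...,2]>.1)&(b[0][...,2]<.14); print(n,np.mean(b[0][k],0),k.sum())
for n,b in dict(fit=(140,172,200,222),torch=(98,175,235,268),tape=(296,327,172,202),aer=(295,327,128,170),gland=(240,262,172,186)).items():
    k=box(*b)&(W[...,2]>.012); print(n,W[k].min(0),W[k].max(0))
c=np.hstack([cv2.resize(T['pixels'][160:360,160:310],(450,600)),cv2.resize(S['pixels'][250:420,270:370],(350,600))])
cv2.imwrite('pics/crop.png',c[:,:,::-1])
E
```

```text
tub (((0.47422143816947937, 0.18409249186515808), 0.055346839129924774), np.float64(0.08106920121731043), 1772, array([0.42095315, 0.1310967 ], dtype=float32), array([0.52927816, 0.23765182], dtype=float32))
tubS (((0.4740263521671295, 0.1829899400472641), 0.056805480271577835), np.float64(0.08032471174031697), 1689, array([0.41941828, 0.12832427], dtype=float32), array([0.52916086, 0.23903392], dtype=float32))
pink (((0.3174048662185669, 0.2514808773994446), 0.05574950575828552), np.float64(0.08073300583127796), 1800, array([0.26278874, 0.19661865], dtype=float32), array([0.3714346 , 0.30695498], dtype=float32))
iso ((0.5933979153633118, 0.1577293872833252), (0.08841963857412338, 0.0813901498913765), 79.47628021240234) [0.59628659 0.14694201 0.04148192]
ballS [0.56005093 0.16721766 0.11549166] 126
ballT [0.55678307 0.16407168 0.11956661] 78
fit [0.54970424 0.35137475 0.01258604] [0.58467599 0.39872734 0.06057754]
torch [0.44363247 0.3466022  0.01244243] [0.49559142 0.52220739 0.05027549]
tape [ 0.60789999 -0.02213661  0.01251015] [0.66639839 0.0357675  0.03343813]
aer [ 0.68297457 -0.01716557  0.01258296] [0.77115182 0.03717032 0.18932029]
gland [0.63731895 0.13811773 0.01305713] [0.65330219 0.15797006 0.035987  ]
```

View pics/crop.png

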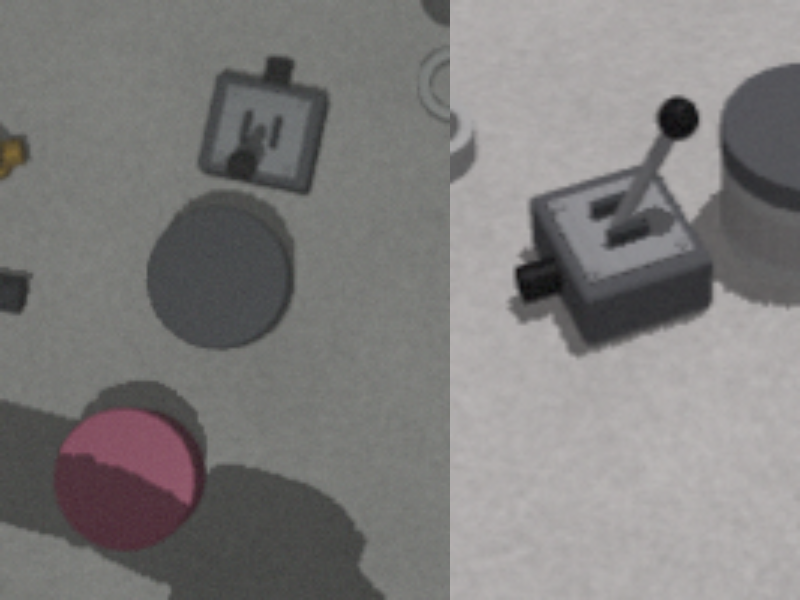

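The crop confirms it: the ball-lever box sits just above the grey-lid tub, and the pink tub is separate, lower left. Pushing the tub straight away from the box would hit the pink tub, so I'll push diagonally (225°) first. A second push in −x then brings it to about (0.390, 0.135).

```bash
cat >> h.py <<'E'
def go(*pts):
    s=read_state(); q=R.from_quat(s['eef_rot']); p=np.array(s['ee_pos'])
    print('t',s['time'],'p',p.round(4),'axes x,y,z',q.as_matrix().T.round(3).tolist(),'F',np.round(s['ft_force'],1),s['width'])
    for t in pts:
        d=q.inv().apply(np.array(t)-p)/.04; print(t,'units',d.round(2)); p=np.array(t)
E
echo ok
```

```text
ok
```

Request:
carry_out([
  [0,0,0,0,0,1],
  [0,0,0,0,0,1],
  [0,0,0,0,0,1],
  [0,0,0,1,0,0],
  [0,0,0,0,0,0],
  [0,0,0,0,0,0],
], fingers=0, force=20)

```text
time: 0.85
ee_pos: [0.2235, 0.5838, 0.2363]
eef_rot: [0.381, 0.922, -0.063, -0.026]
ft_force: [-0.6, -0.9, -0.2]
width: 0.0349
grip_force: 0.0
```

```bash
python3 -c "
from h import *
go((.5341,.2436,.2358),(.5341,.2436,.041))"
```

```text
t 0.85 p [0.2235 0.5838 0.2363] axes x,y,z [[-0.708, 0.706, 0.0], [0.7, 0.701, -0.137], [-0.097, -0.097, -0.991]] F [-0.6 -0.9 -0.2] 0.03491975473531569
(0.5341, 0.2436, 0.2358) units [-11.5   -0.53   0.09]
(0.5341, 0.2436, 0.041) units [-0.    0.67  4.82]
```

Request:
carry_out([
  [-0.8,0,0,0,0,0],
  [-0.8,0,0,0,0,0],
  [-0.8,0,0,0,0,0],
  [-0.8,0,0,0,0,0],
  [-0.8,0,0,0,0,0],
  [-0.8,0,0,0,0,0],
  [-0.8,0,0,0,0,0],
  [-0.8,0,0,0,0,0],
  [-0.8,0,0,0,0,0],
  [-0.8,0,0,0,0,0],
  [-0.8,0,0,0,0,0],
  [-0.8,0,0,0,0,0],
  [-0.8,-0.2,0,0,0,0],
  [-0.8,-0.2,0,0,0,0],
  [-0.3,-0.1,0,0,0,0],
  [0,0,0,0,0,0],
  [0,0,0,0,0,0],
  [0,0,0,0,0,0],
])

```text
time: 3.1
ee_pos: [0.5344, 0.246, 0.2392]
eef_rot: [0.38, 0.922, -0.064, -0.027]
ft_force: [0.3, -0.0, -0.2]
width: 0.0002
grip_force: 0.0
```

```bash
python3 -c "
from h import *
go((.5341,.2436,.12),(.5341,.2436,.041),(.5341-.0707,.2436-.0707,.041))"
```

```text
t 3.1 p [0.5344 0.246  0.2392] axes x,y,z [[-0.709, 0.705, 0.001], [0.698, 0.702, -0.139], [-0.098, -0.098, -0.99]] F [ 0.3 -0.  -0.2] 0.0002232137107427489
(0.5341, 0.2436, 0.12) units [-0.04  0.37  2.96]
(0.5341, 0.2436, 0.041) units [-0.    0.27  1.96]
(0.46340000000000003, 0.1729, 0.041) units [ 0.01 -2.48  0.35]
```

Request:
carry_out([
  [0,0.07,0.6,0,0,0],
  [0,0.07,0.6,0,0,0],
  [0,0.07,0.6,0,0,0],
  [0,0.07,0.6,0,0,0],
  [0,0.07,0.6,0,0,0],
  [0,0.08,0.5,0,0,0],
  [0,0.08,0.5,0,0,0],
  [0,0.08,0.5,0,0,0],
  [0,0.06,0.4,0,0,0],
  [0,0,0,0,0,0],
  [0,0,0,0,0,0],
  [0,0,0,0,0,0],
])

```text
time: 4.6
ee_pos: [0.5345, 0.2438, 0.0424]
eef_rot: [0.381, 0.922, -0.064, -0.026]
ft_force: [-0.1, -0.0, -0.2]
width: 0.0002
grip_force: 0.0
```

```bash
python3 - <<'E'
from h import *
s=read_state(); y=np.array([.7071,.7071])
go((.5341-.0707,.2436-.0707,.041))
c=viewer.camera('scene'); cv2.imwrite('pics/s2.png',cv2.resize(c['pixels'][200:380,250:490],(800,600))[:,:,::-1])
E
```

```text
t 4.6 p [0.5345 0.2438 0.0424] axes x,y,z [[-0.708, 0.707, -0.0], [0.7, 0.701, -0.138], [-0.097, -0.098, -0.99]] F [-0.1 -0.  -0.2] 0.00018889586092544293
(0.46340000000000003, 0.1729, 0.041) units [ 0.01 -2.48  0.38]
```

View pics/s2.png

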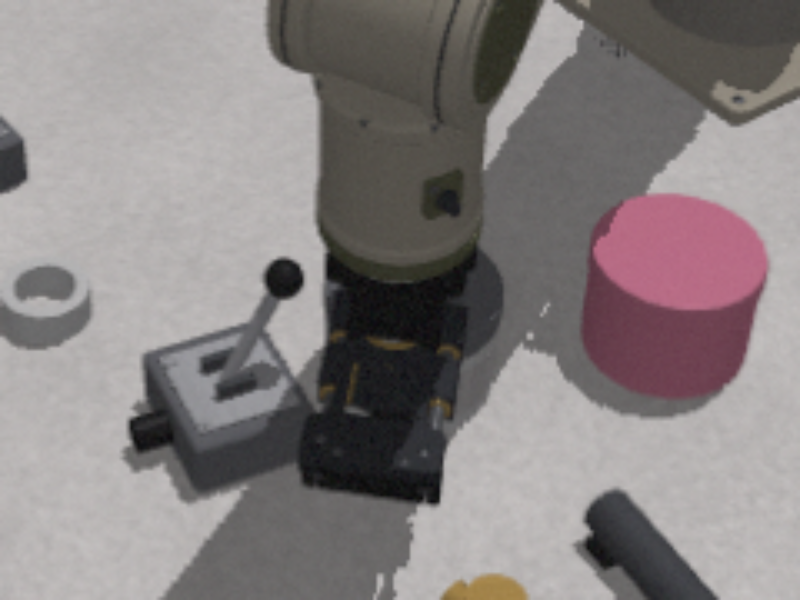

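The crop shows the gripper at about (390,400), between the tub and the open side. It is clear of the ball lever (285,278) and the pink tub (675,290). I'll start the push now.

Request:
carry_out([
  [0,-0.1,0.014,0,0,0],
  [0,-0.1,0.014,0,0,0],
  [0,-0.1,0.014,0,0,0],
  [0,-0.1,0.014,0,0,0],
  [0,-0.1,0.014,0,0,0],
  [0,-0.1,0.014,0,0,0],
  [0,-0.1,0.014,0,0,0],
  [0,-0.1,0.014,0,0,0],
  [0,-0.1,0.014,0,0,0],
  [0,-0.1,0.014,0,0,0],
])

```text
time: 5.9
ee_pos: [0.5053, 0.2149, 0.0417]
eef_rot: [0.381, 0.922, -0.064, -0.027]
ft_force: [2.9, 3.8, 0.8]
width: 0.0008
grip_force: 2.5
```

```bash
cat >> h.py <<'E'
def lid():
    for n in ('top','scene'):
        c=viewer.camera(n); W=cloud(c)
        hsv=cv2.cvtColor(c['pixels'],cv2.COLOR_RGB2HSV)
        k=(W[...,2]>.076)&(W[...,2]<.086)&(W[...,0]>.3)&(W[...,0]<.53)&(W[...,1]>.03)&(W[...,1]<.27)&(hsv[...,1]<60)
        k=cv2.morphologyEx((k*255).astype(np.uint8),cv2.MORPH_OPEN,np.ones((3,3)))>0
        p=W[k][:,:2].astype(np.float32)
        if len(p)>20: print(n,len(p),cv2.minEnclosingCircle(p),p.min(0),p.max(0))
    return c
E
python3 - <<'E'
from h import *
go()
c=lid(); cv2.imwrite('pics/s3.png',cv2.resize(c['pixels'][200:380,250:490],(800,600))[:,:,::-1])
E
```

```text
t 5.9 p [0.5053 0.2149 0.0417] axes x,y,z [[-0.708, 0.707, 0.0], [0.7, 0.701, -0.139], [-0.098, -0.098, -0.99]] F [2.9 3.8 0.8] 0.0007629269533301554
top 640 ((0.4599992036819458, 0.16789406538009644), 0.05460160970687866) [0.4056939 0.1165889] [0.51351523 0.19405638]
scene 252 ((0.46092480421066284, 0.16842544078826904), 0.056177422404289246) [0.4048658  0.11829922] [0.5115287  0.22366495]
```

View pics/s3.png

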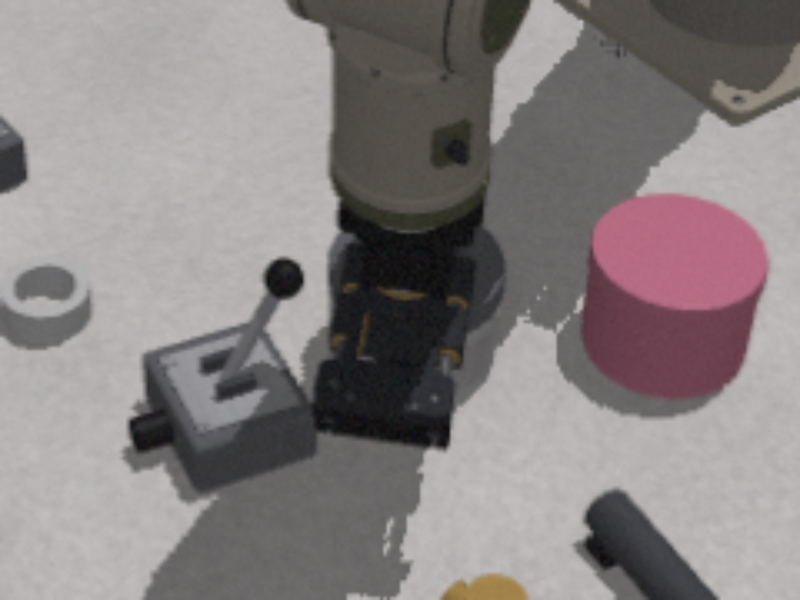

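The crop shows the tub (about 420,270) sliding upright, on line, with the lever untouched. Continuing.

Request:
carry_out([
  [0,-0.1,0.014,0,0,0],
  [0,-0.1,0.014,0,0,0],
  [0,-0.1,0.014,0,0,0],
  [0,-0.1,0.014,0,0,0],
  [0,-0.1,0.014,0,0,0],
  [0,-0.1,0.014,0,0,0],
  [0,-0.1,0.014,0,0,0],
  [0,-0.1,0.014,0,0,0],
  [0,0,0,0,0,0],
])

```text
time: 7.12
ee_pos: [0.4823, 0.1918, 0.0416]
eef_rot: [0.381, 0.922, -0.065, -0.027]
ft_force: [2.0, 2.0, -0.0]
width: 0.0004
grip_force: 1.3
```

```bash
python3 -c "
from h import *
go();lid()"
```

```text
t 7.125 p [0.4823 0.1918 0.0416] axes x,y,z [[-0.708, 0.707, 0.0], [0.7, 0.701, -0.14], [-0.099, -0.099, -0.99]] F [ 2.  2. -0.] 0.00043596291628144744
top 602 ((0.43862757086753845, 0.14487983286380768), 0.054416414350271225) [0.38556564 0.09133864] [0.49133718 0.1678461 ]
scene 239 ((0.43897172808647156, 0.14465788006782532), 0.05530621483922005) [0.38419667 0.09408987] [0.49158967 0.1993293 ]
```

Request:
carry_out([
  [0.01,-0.1,0.014,0,0,0],
  [0.01,-0.1,0.014,0,0,0],
  [0.01,-0.1,0.014,0,0,0],
  [0,-0.1,0.014,0,0,0],
  [0,-0.1,0.014,0,0,0],
  [0,-0.1,0.014,0,0,0],
  [0,-0.1,0.014,0,0,0],
  [0,-0.1,0.014,0,0,0],
  [0,-0.1,0.014,0,0,0],
  [0,0,0,0,0,0],
])

```text
time: 8.48
ee_pos: [0.4556, 0.1667, 0.0416]
eef_rot: [0.382, 0.922, -0.065, -0.027]
ft_force: [1.3, 1.3, -0.7]
width: 0.0002
grip_force: 1.1
```

```bash
python3 -c "
from h import *
go();lid()"
```

```text
t 8.475 p [0.4556 0.1667 0.0416] axes x,y,z [[-0.707, 0.707, 0.0], [0.7, 0.7, -0.14], [-0.099, -0.099, -0.99]] F [ 1.3  1.3 -0.7] 0.00018221726511284702
top 620 ((0.41409575939178467, 0.1156453788280487), 0.05425536632537842) [0.3613002  0.06507045] [0.46689135 0.13717179]
scene 226 ((0.41428664326667786, 0.11732134222984314), 0.054800767451524734) [0.36076102 0.06471916] [0.46683922 0.17105992]
```

Request:
carry_out([
  [0,0.3,0,0,0,0],
  [0,0.3,-0.05,0,0,0],
  [0,0,-0.8,0,0,0],
  [0,0,-0.9,0,0,0],
  [0,0,-0.9,0,0,0],
  [0,0,-0.5,0,0,0],
  [0,0,0,-1,0,0],
  [0,0,0,0,0,-1],
  [0,0,0,0,0,-1],
  [0,0,0,0,0,-1],
  [0,0,0,0,0,-1],
  [0,0,0,0,0,-1],
  [0,0,0,0,0,-1],
  [0,0,0,0,0,-0.5],
  [0,0,0,0,0.6,0],
  [0,0,0,0,0,0],
  [0,0,0,0,0,0],
], fingers=50)

```text
time: 10.7
ee_pos: [0.4854, 0.1966, 0.1628]
eef_rot: [-0.061, 0.997, -0.003, -0.041]
ft_force: [-0.9, -0.2, -0.7]
width: 0.05
grip_force: 0.0
```

```bash
python3 -c "
from h import *
lid()
# tip 70 mm behind tub centre, tcp a little further back
go((.485,.1245,.165),(.485,.1245,.041),(.457,.1215,.041))"
```

```text
top 1134 ((0.4142693281173706, 0.11835093051195145), 0.05500378459692001) [0.36143446 0.065019  ] [0.46690312 0.16030455]
scene 468 ((0.4386841058731079, 0.11490271985530853), 0.04710938408970833) [0.41072944 0.0681176 ] [0.4688119  0.16168785]
t 10.8 p [0.4851 0.1966 0.1631] axes x,y,z [[-0.989, -0.122, 0.083], [-0.123, 0.992, 0.0], [-0.082, -0.01, -0.997]] F [ 0.3 -0.4 -0.4] 0.04975660417488293
(0.485, 0.1245, 0.165) units [ 0.23 -1.79 -0.03]
(0.485, 0.1245, 0.041) units [-0.26 -0.    3.09]
(0.457, 0.1215, 0.041) units [0.7  0.01 0.06]
```

Request:
carry_out([
  [0.06,-0.6,0,0,0,0],
  [0.06,-0.6,0,0,0,0],
  [0.07,-0.6,0,0,0,0],
  [0.03,0,0,0,0,0],
  [0,0,0,0,0,0],
  [-0.04,0,0.5,0,0,0],
  [-0.04,0,0.5,0,0,0],
  [-0.04,0,0.5,0,0,0],
  [-0.04,0,0.5,0,0,0],
  [-0.04,0,0.5,0,0,0],
  [-0.04,0,0.4,0,0,0],
  [-0.02,0,0.16,0,0,0],
  [0,0,0,0,0,0],
  [0,0,0,0,0,0],
])

```text
time: 12.55
ee_pos: [0.486, 0.1242, 0.0416]
eef_rot: [-0.061, 0.997, -0.002, -0.041]
ft_force: [-0.4, 0.6, 0.8]
width: 0.0496
grip_force: 0.0
```

```bash
python3 -c "
from h import *
c=lid();cv2.imwrite('pics/s4.png',cv2.resize(c['pixels'][200:380,250:490],(800,600))[:,:,::-1])
go((.445,.1205,.041))"
```

```text
top 33 ((0.4299813508987427, 0.07049308717250824), 0.011370860040187836) [0.41968125 0.06560036] [0.4403131  0.07536151]
scene 589 ((0.4273281991481781, 0.1098203957080841), 0.06997988373041153) [0.35774562 0.06280147] [0.49569982 0.16760764]
t 12.65 p [0.4859 0.1241 0.0416] axes x,y,z [[-0.989, -0.122, 0.083], [-0.123, 0.992, 0.0], [-0.082, -0.01, -0.997]] F [-0.5 -0.  -0.8] 0.0502025460849007
(0.445, 0.1205, 0.041) units [1.02 0.04 0.1 ]
```

View pics/s4.png

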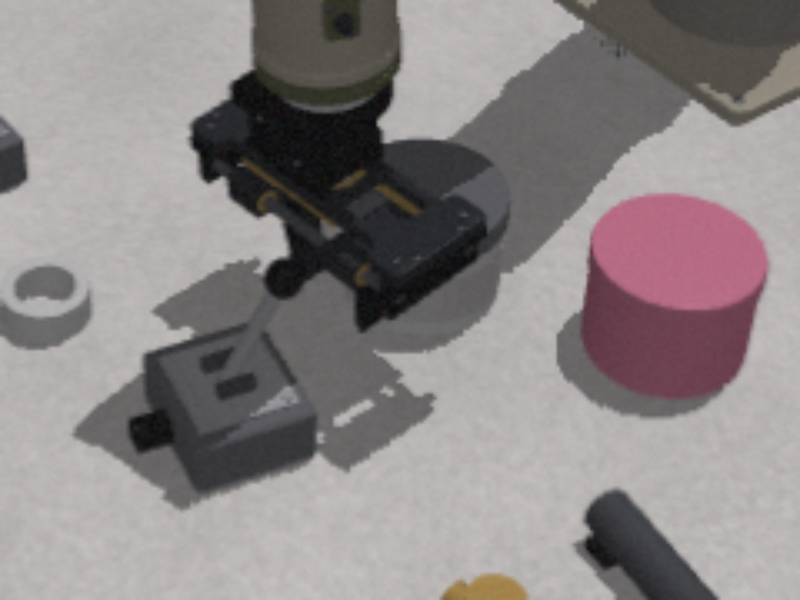

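The crop shows the open fingers (about 350,270) between the tub and the ball lever (285,280). The lever hasn't moved. Pushing in −x now.

Request:
carry_out([
  [0.1,0,0.008,0,0,0],
  [0.1,0,0.008,0,0,0],
  [0.1,0,0.008,0,0,0],
  [0.1,0,0.008,0,0,0],
  [0.1,0,0.008,0,0,0],
  [0.1,0,0.008,0,0,0],
  [0.1,0,0.008,0,0,0],
  [0.1,0,0.008,0,0,0],
  [0.1,0,0.008,0,0,0],
  [0.08,0,0.008,0,0,0],
  [0,0,0,0,0,0],
])

```text
time: 14.02
ee_pos: [0.4462, 0.119, 0.0411]
eef_rot: [-0.061, 0.997, -0.003, -0.042]
ft_force: [2.2, 0.4, 0.2]
width: 0.05
grip_force: 1.3
```

```bash
python3 -c "
from h import *
lid();go()"
```

```text
top 36 ((0.3993391990661621, 0.0638238862156868), 0.01486781146377325) [0.38565832 0.05782816] [0.4130486  0.06981961]
scene 287 ((0.37756505608558655, 0.10643771290779114), 0.04581138491630554) [0.33573177 0.06227595] [0.4232588  0.14097741]
t 14.125 p [0.4462 0.119  0.041 ] axes x,y,z [[-0.989, -0.122, 0.084], [-0.123, 0.992, -0.0], [-0.084, -0.01, -0.996]] F [1.7 1.  1.6] 0.05023375674099759
```

Request:
carry_out([
  [-0.2,0,0,0,0,0],
  [-0.3,0,-0.1,0,0,0],
  [0,0,-0.8,0,0,0],
  [0,0,-0.9,0,0,0],
  [0,0,-0.9,0,0,0],
  [0,0,-0.6,0,0,0],
  [0,0,0,0,-0.6,0],
  [0,0,0,0,0,1],
  [0,0,0,0,0,1],
  [0,0,0,0,0,0.2],
  [0,0,0,0,0,0],
  [0,0,0,0,0,0],
], fingers=0)

```text
time: 15.62
ee_pos: [0.4773, 0.1229, 0.1709]
eef_rot: [0.091, 0.996, -0.0, -0.0]
ft_force: [0.0, 0.4, -0.3]
width: 0.0006
grip_force: 0.0
```

```bash
python3 -c "
from h import *
c=viewer.camera('scene'); W=cloud(c)
k=(W[...,2]>.105)&(W[...,2]<.14)&(W[...,0]>.53)&(W[...,0]<.59)&(W[...,1]>.12)&(W[...,1]<.2)
print('ball',np.median(W[k],0),k.sum())
lid()
X=np.array([.983,-.182]);f=np.array([.593,.158])-.07*X;g=np.array([.593,.158])-.01*X
go((*f,.17),(*f,.116),(*g,.116))"
```

```text
ball [0.56038468 0.16775286 0.11735097] 115
top 66 ((0.39928677678108215, 0.06503093242645264), 0.019521845504641533) [0.38112855 0.05775945] [0.4174791 0.0722982]
scene 1288 ((0.39064961671829224, 0.1090102419257164), 0.057588063180446625) [0.335678  0.0515637] [0.44635072 0.16537681]
t 15.775 p [0.4772 0.1229 0.1709] axes x,y,z [[-0.983, 0.182, 0.0], [0.182, 0.983, 0.0], [-0.0, 0.0, -1.0]] F [0.  0.1 1. ] 0.0005634067756387373
(np.float64(0.5241899999999999), np.float64(0.17074), 0.17) units [-0.94  1.39  0.02]
(np.float64(0.5241899999999999), np.float64(0.17074), 0.116) units [-0.   -0.    1.35]
(np.float64(0.58317), np.float64(0.15982), 0.116) units [-1.5  0.  -0. ]
```

The tub is at about (0.391, 0.109), which is 100 mm clear of the box. Lever next.

Request:
carry_out([
  [0,0.5,0,0,0,0],
  [0,0.5,0,0,0,0],
  [-0.3,0.39,0,0,0,0],
  [-0.4,0,0,0,0,0],
  [-0.24,0,0,0,0,0],
  [0,0,0,0,0,0],
  [0,0,0.4,0,0,0],
  [0,0,0.4,0,0,0],
  [0,0,0.4,0,0,0],
  [0,0,0.15,0,0,0],
  [0,0,0,0,0,0],
  [0,0,0,0,0,0],
])

```text
time: 17.27
ee_pos: [0.5247, 0.1708, 0.1175]
eef_rot: [0.092, 0.996, 0.0, 0.0]
ft_force: [0.1, 0.5, 0.7]
width: 0.0005
grip_force: 0.0
```

Request:
carry_out([
  [-0.1,0,0,0,0,0],
  [-0.1,0,0,0,0,0],
  [-0.1,0,0,0,0,0],
  [-0.1,0,0,0,0,0],
  [-0.1,0,0,0,0,0],
  [-0.1,0,0,0,0,0],
])

```text
time: 18.02
ee_pos: [0.5478, 0.1664, 0.117]
eef_rot: [0.092, 0.996, 0.0, -0.0]
ft_force: [-3.1, 0.3, 2.3]
width: 0.0004
grip_force: 1.9
```

```bash
python3 -c "
from h import *
c=viewer.camera('scene');cv2.imwrite('pics/s5.png',cv2.resize(c['pixels'][220:370,240:440],(800,600))[:,:,::-1])
go((.5802,.1604,.116))"
```

```text
t 18.075 p [0.5484 0.1662 0.117 ] axes x,y,z [[-0.983, 0.183, 0.0], [0.183, 0.983, 0.0], [-0.0, 0.0, -1.0]] F [-2.8  1.1  2.7] 0.00035817935449001083
(0.5802, 0.1604, 0.116) units [-0.81  0.    0.02]
```

View pics/s5.png

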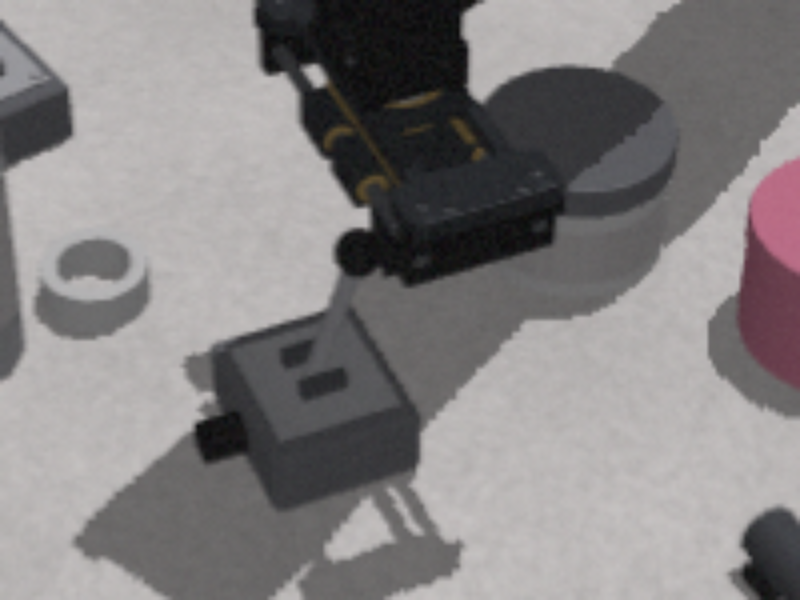

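The crop shows the ball (360,250) against the finger and already tilting, at a gentle 3 N. Continuing past centre.

Request:
carry_out([
  [-0.1,0,0,0,0,0],
  [-0.1,0,0,0,0,0],
  [-0.1,0,0,0,0,0],
  [-0.1,0,0,0,0,0],
  [-0.1,0,0,0,0,0],
  [-0.1,0,0,0,0,0],
  [-0.1,0,0,0,0,0],
  [-0.1,0,0,0,0,0],
  [0,0,0,0,0,0],
])

```text
time: 19.2
ee_pos: [0.5797, 0.1603, 0.1169]
eef_rot: [0.092, 0.996, -0.0, 0.0]
ft_force: [0.1, 0.5, 0.2]
width: 0.0008
grip_force: 0.0
```

Request:
carry_out([
  [0.3,0,0,0,0,0],
  [0.5,0,0,0,0,0],
  [0.5,0,-0.3,0,0,0],
  [0,0,-0.8,0,0,0],
  [0,0,-0.8,0,0,0],
  [0,0,-0.8,0,0,0],
  [0,0,0,0,0,0],
  [0,0,0,0,0,0],
])

```text
time: 20.2
ee_pos: [0.5275, 0.17, 0.2243]
eef_rot: [0.092, 0.996, -0.0, -0.0]
ft_force: [-0.1, -0.9, -0.3]
width: 0.0005
grip_force: 0.0
```

```bash
python3 -c "
from h import *
c=lid(); W=cloud(c)
k=(W[...,2]>.105)&(W[...,2]<.13)&(W[...,0]>.59)&(W[...,0]<.66)&(W[...,1]>.11)&(W[...,1]<.2)
print('ball',np.median(W[k],0),k.sum(),'expect x~.628 y~.151')
save(c,'s6');go()"
```

```text
top 674 ((0.3926079273223877, 0.1060568243265152), 0.05454403907060623) [0.34170467 0.05768008] [0.4438904  0.12570849]
scene 1281 ((0.3902011513710022, 0.10877415537834167), 0.05747484788298607) [0.3351223 0.0558462] [0.44566435 0.16614339]
ball [0.63039024 0.15514887 0.11756205] 120 expect x~.628 y~.151
t 20.3 p [0.5275 0.1699 0.2238] axes x,y,z [[-0.983, 0.183, 0.002], [0.183, 0.983, -0.001], [-0.002, -0.001, -1.0]] F [-0.5  0.  -0.7] 0.00065269853525697
```

View pics/s6.png

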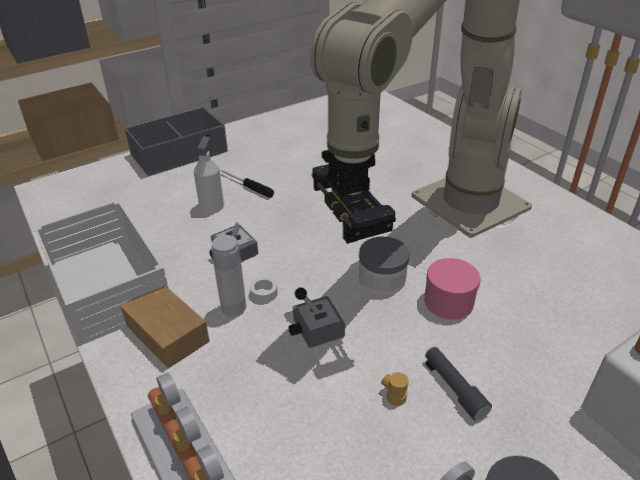

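The scene picture shows the lever snapped over, with the ball at (301,293). The tub stands upright at (383,266), clear of the box, and nothing else has moved. Handing in.

```bash
python3 -c "
from bench import r
print(r.close_job())"
```

```text
the job is handed in; nothing more can be done
None
```

The job is handed in: the tub stands upright about 100 mm clear of the isolator, the ball lever has snapped fully over to on, and nothing else was moved (about 20 s of robot time).

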